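Lever open the garnish box

ROBOT

A 6-joint arm with a two-finger parallel gripper is mounted at the origin on a cart in front of the work surface, level with it; the furniture and walls round the work are solid. World frame = base frame: x ahead of the robot, y to its left, z up, the work surface at z = 0. Lengths are in m, angles in rad, forces in N, time in s.
With the tool pointing down it reaches from about 0.3 to 1 m from the base axis. Payload 5.1 kg.
Tool frame: the origin (TCP) lies at the centre of the arm's flange, where the gripper is bolted on; the fingertips stand 190 mm ahead of it and the grasp point (between the pads) lies 171 mm ahead of it; z points along the fingers, y is the line along which they close (so a half turn about z gives the same grasp; the last joint's range is limited). The gripper opens to 95 mm and grips with 3 to 60 N. Pads are 20 mm wide; open, the fingers measure 119 mm over their backs; the gripper's body (75 mm by 180 mm) begins 59 mm behind the grasp point.
Start: joints at [1.099, 0.124, 1.65, -0, 1.367, -0.083], TCP at [0.246, 0.601, 0.405] pointing down, gripper open.
Joint ranges: [-2.61, 2.61], [-1.02, 2.33], [0.03, 2.71], [-1.35, 4.49], [0.32, 2.68], [-2.91, 2.91]. Speed limits (rad/s): [2.57, 2.57, 3.14, 3.14, 3.14, 3.14].

INTERFACE

Orientations are given as [roll, pitch, yaw] about the fixed x, y, z axes, in that order (R = Rz(yaw) Ry(pitch) Rx(roll)).
In Python, from cell import manip gives the robot as it stands.
- The arm moves only by the tool step_arm, never from a script. Its argument "series" is one flat list of numbers, 7 for each row, row after row: the shift along the tool's x, y, z each as a share of 0.02 m, from -1 to 1, then the turn, a rotation vector about the tool's x, y, z each as a share of 4 degrees, from -1 to 1, then the opening, from 0 (shut) to 1 (fully open). In form: [dx, dy, dz, ax, ay, az, gripper, dx, dy, dz, ax, ay, az, gripper, ...]. A call has 1 to 12 rows; each row shifts and turns the commanded pose from where the row before left it, along the tool's axes as they then stand; what a row does not reach is not made up. A row lasts 1/12 s, in which the tool goes at most 41.7 mm and 7.16 degrees, less where a joint would pass 70% of its speed; a pose out of reach is approached as far as the arm can. A call with a number of a shift or a turn outside -1 to 1 is refused whole. A call with a gripper value outside its range is refused whole. The fingers move at their own pace and stop on an object; "grip_force" is the grip in N (left out, the last holds). Time passes only in rows, so rows that do not move let the fingers close. It gives the time, the measured TCP pose, the force, the opening and the grip force at its end, in the units of the state.
- manip.get_obs(): the state, without advancing time (a new reading comes with each control period).
- manip.grab_frame(name): name is "side" or "top"; returns the picture (420x560x3 uint8, blue, green, red); there is no depth.
- manip.camera_params(name): a dict with "fx", "fy", "cx", "cy" (pixels), "eye" and "orientation" of the camera in the world. Camera axes: x right, y down, z forward; pixel columns grow to the right and rows downward; lengths in m; the calibration is good to about 2 mm. A picture is of the moment at which its call begins. camera_params takes no time and is no camera call.
- manip.finish_job(): hands the job in; it is judged then, once.
Trained networks look in the newest picture that a camera, given by its name, has taken for a name from the list of things; names that differ only in an ending like _2 or _b are one class to them, and where a whole thing is asked for, a point or a joint stands for the part that bears it (a point fixed in the world has none). Each returns a list of dicts, best first, with "conf" (0 to 1); they miss things now and then, are a little off and sometimes report something else, mostly with a low value. They report only what shows in the picture. A call takes as long as a camera call. They do not tell look-alikes from the thing itself.
- manip.regions_of(target, camera): "region" (420x560 bool, what is visible of it) and "box" ([left, top, right, bottom] in pixels, round what is visible of it).
The state is a dict: "time_s": time; "joints": joint angles; "qd": joint speeds; "joint_efforts": joint torques, N m; "eef_pos": TCP position; "orientation": TCP orientation; "force": force on the tool from outside, world axes, zero at the start; "moment": the same for the moment, N m; "opening": finger opening in m; "grasp_force": force on a finger pad.
Only numpy, scipy, OpenCV 4.12 (cv2) and the standard library are available. Lean on these libraries where they do the work, as an engineer would, in place of code of your own. Each camera call takes 0.05 s, during which the arm holds its last target. There are 200 camera calls.

TASK

The lid of the steel garnish box has lost its knob. Take the T-handled turner whose blade fits the notch in the front of the box, push the blade in under the lid and lever the lid up and right over until it stands open by itself, without touching the lid with the hand. Then lay the turner flat, blade down, on the wooden board and let go; leave the wide turner and everything else where it is.

Things in the scene. Friction and masses are not known exactly. Their poses are not given: they have to be found in the camera images.
- turner_narrow: T-handled steel turner: flat blade 45 mm wide, 110 mm long and 3 mm thick that lies on the surface, a neck, and a black cross bar (22 mm along the blade, 80 mm across it, 24 mm high, its centre 42 mm up). Origin on the blade's underside, x along the blade to its free tip (tip at x = +65 mm, cross bar at x = -30 mm), z up. This is the narrow one, which fits the notch
- turner_narrow_tip (a point): middle of the narrow turner's blade tip edge, at half the blade's thickness
- turner_narrow_grip (a point): centre of the narrow turner's black cross bar, where to grasp it (fingers closing along the blade, over the 22 mm)
- turner_wide: T-handled steel turner: flat blade 85 mm wide, 110 mm long and 3 mm thick that lies on the surface, a neck, and a black cross bar (22 mm along the blade, 80 mm across it, 24 mm high, its centre 42 mm up). Origin on the blade's underside, x along the blade to its free tip (tip at x = +65 mm, cross bar at x = -30 mm), z up. This is the wide look-alike, too wide for the notch; leave it
- garnish_box: fixed stainless box, 120 mm deep (x) by 190 mm wide (y) and 80 mm high under its flush lid, walls 4 mm. Origin under its centre, -x is the front, z up. A notch 62 mm wide and 14 mm high (66 to 80 mm up) is cut into the top of the front wall, below the lid. Inside it (up to 50 mm high) stand a ramekin and a lime
- box_notch (a point): centre of the notch's opening, on the box's front face, 73 mm up (7 mm below the lid's underside)
- box_hinge (a point): middle of the lid's hinge axis, 82 mm up at the back edge of the box; the axis runs along the box's y
- lid_panel: the lid's flat steel plate, 190 mm wide, reaching 120 mm from the hinge to the front face, 4 mm thick, without a knob. Origin on the hinge axis; its -x points to the free front edge
- lid_edge (a point): middle of the lid's free front edge
- box_lid (a joint): lid angle in rad: 0 shut, grows as it opens upwards, 1.57 upright, 1.95 at its stop leaning back. Let go below about 1.57 it falls shut, beyond that it tips over to its stop
- wood_board: wooden board 250 mm (x) by 360 mm (y), 21 mm thick, fixed; origin under its centre, z up
- ramekin: white ramekin, 84 mm wide and 42 mm high, on the left half (+y) of the board; bystander, origin under its centre
- label_tape: roll of tape, 98 mm wide and 25 mm high, lying in front of the box; bystander
- salt_shaker: salt shaker, 45 mm wide and 86 mm high; bystander
- pepper_mill: wooden pepper mill, 58 mm wide and 170 mm high; bystander
Not all that is in view belongs to the job. What is shaped like the turner_narrow but pink is not meant.

How it is judged:
On the way, in this order (a step that is already met when the one before it is completed fails the run):
1. the narrow turner is lifted clear of the table (height (world z) of turner_narrow above 0.04 m), for 0.2 s.
2. the turner's blade carries the lid, 0.3 rad or more open (value of joint box_lid above 0.3 rad and contact force between turner_narrow and lid_panel above 0.05 N).
3. the lid stands upright or beyond (over 1.5 rad) (value of joint box_lid above 1.5 rad), for 0.2 s.
At the end, for the whole second after the job is handed in: The lid is upright or beyond (over 1.5 rad) and stays so, and the narrow turner lies at rest, blade down and flat (within 0.08 rad, underside 16 to 27 mm above the board's underside plane), its origin over the wooden board (value of joint box_lid above 1.5 rad and x of turner_narrow in the frame of wood_board between -0.125 and 0.125 m and y of turner_narrow in the frame of wood_board between -0.18 and 0.18 m and z of turner_narrow in the frame of wood_board between 0.016 and 0.027 m and angle between turner_narrow's own z axis and vertical below 0.08 rad and linear speed of turner_narrow below 0.02 m/s and angular speed of turner_narrow below 0.2 rad/s); the robot touches nothing.
It fails at once if the hand or arm presses on the lid (over 1 N) (contact force between any of the fingers, the arm and lid_panel above 1 N).
It fails at once if the wide turner is moved more than 30 mm (distance of turner_wide from where it was at the start of the episode above 0.03 m).
It fails at once if a bystander is moved more than 30 mm (distance of any of ramekin, label_tape, salt_shaker, pepper_mill from where it was at the start of the episode above 0.03 m).
It also fails if it takes over 54 s, if anything falls off the work surface, if the arm or the gripper's body presses on something with over 40 N, if the wrist force passes 120 N, or if a joint passes its speed limit or range.

## Working session

There is one attempt and no reset: what is moved stays moved. The work goes in short steps, Python scripts to look and compute and a tool call to move; the robot and the scene stay as the last step left them, time stands still between calls to the robot, and variables do not carry over. Pictures are saved under pics/ and viewed, at most 13 in all, crops included, and the job is handed in when it is done.

Besides the shell and the picture viewer there is one more tool, called after "Call:" as a command line: name --argument value ..., lists and objects as JSON in quotes. step_arm: Moves the arm, as the interface text tells. Its arguments: {"type":"object","properties":{"series":{"type":"array"},"grip_force":{"type":"number"}},"required":["series"]}

```bash
mkdir -p pics; ls; python3 - <<'E'
from cell import manip
import cv2,numpy as np
a=manip.grab_frame("top");b=manip.grab_frame("side")
cv2.imwrite("pics/top0.png",a);cv2.imwrite("pics/side0.png",b)
for c in("top","side"):print(manip.camera_params(c))
print(manip.get_obs())
E
```

```text
pics
{'fx': 485.2164937579148, 'fy': 485.2164937579148, 'cx': 284.6460029338882, 'cy': 210.07980988045347, 'eye': array([0.27988172, 0.02983268, 1.67856672]), 'orientation': array([-2.97847202, -0.0073603 , -1.54227619])}
{'fx': 540.3565041324313, 'fy': 540.3565041324313, 'cx': 278.6819638788916, 'cy': 211.79099181034547, 'eye': array([ 0.22755322, -1.33790707,  0.97665049]), 'orientation': array([-2.13551595, -0.00541499, -0.2101996 ])}
{'time_s': 0.1, 'joints': array([ 1.09938481e+00,  1.24467357e-01,  1.65152995e+00, -2.02275025e-05,
        1.36746493e+00, -8.26082416e-02]), 'qd': array([ 0.00020767,  0.00046512, -0.00208637,  0.00137006, -0.00256137,
        0.00070282]), 'joint_efforts': array([ 3.74283463e-04, -4.18880546e+01, -3.61097574e+01,  7.77652790e-02,
        4.61529661e-02, -5.43138390e-05]), 'eef_pos': array([0.24633852, 0.60128003, 0.40359627]), 'orientation': array([-3.13972781e+00, -1.34531693e-04,  2.75279336e+00]), 'force': array([ 0.31273038, -0.28579242,  0.37673817]), 'moment': array([-0.02761423, -0.04680523, -0.00349877]), 'grasp_force': 0.0, 'opening': 0.09509063775735813}
```

View pics/top0.png

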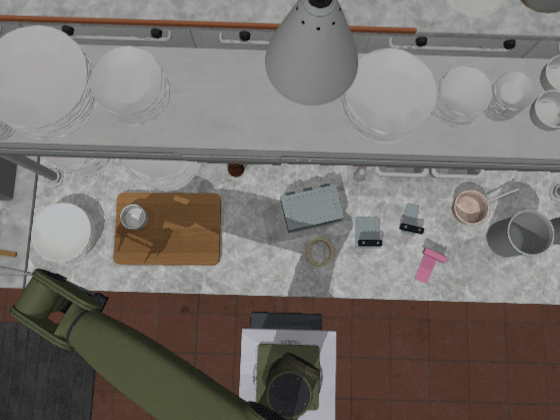

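View pics/side0.png

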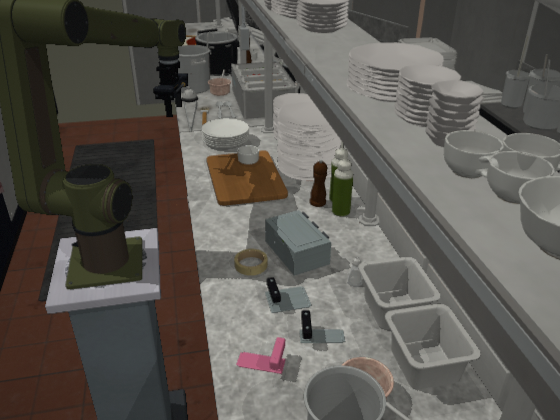

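Candidates for the narrow turner, in top-view pixels: the steel turner at (412,218), the steel turner at (368,232) whose blade looks wider, and the pink one at (430,265), which is excluded. The box is at (312,207), the board at (168,229) and the tape at (319,251). I'll check the choice in a close crop.

```bash
cat > h.py <<'E'
from cell import manip
import cv2,numpy as np
from scipy.spatial.transform import Rotation as R
def cam(n):
    p=manip.camera_params(n);return p,R.from_euler('xyz',p['orientation']).as_matrix()
def px2w(n,uv,z):
    p,M=cam(n);d=M@np.array([(uv[0]-p['cx'])/p['fx'],(uv[1]-p['cy'])/p['fy'],1]);e=p['eye']
    return e+d*(z-e[2])/d[2]
def w2px(n,X):
    p,M=cam(n);q=(np.atleast_2d(X)-p['eye'])@M
    return np.c_[p['fx']*q[:,0]/q[:,2]+p['cx'],p['fy']*q[:,1]/q[:,2]+p['cy']]
E
python3 - <<'E'
from h import *
a=manip.grab_frame("top");b=manip.grab_frame("side")
c1=cv2.resize(a[175:265,270:440],None,fx=4.7,fy=4.7,interpolation=cv2.INTER_CUBIC)[:, :800]
cv2.imwrite("pics/c1.png",c1)
c2=cv2.resize(b[200:360,230:380],None,fx=3.75,fy=3.75,interpolation=cv2.INTER_CUBIC)
cv2.imwrite("pics/c2.png",c2)
for n in("top","side"):
  for t in("turner_narrow","turner_wide","garnish_box","lid_panel","wood_board","label_tape","ramekin","salt_shaker","pepper_mill"):
    for r in manip.regions_of(t,n)[:3]:
        m=r['region'].astype(np.uint8);rc=cv2.minAreaRect(cv2.findNonZero(m))
        print(n,t,round(r['conf'],2),np.round(r['box']),m.sum(),np.round(rc[0],1),np.round(rc[1],1),round(rc[2],1))
E
```

```text
top turner_narrow 0.89 [397. 202. 422. 236.] 472 [411.5 219.5] [31. 23.] 90.0
top turner_narrow 0.81 [415. 244. 448. 287.] 550 [428.1 266.8] [25.  33.5] 26.6
top turner_wide 0.8 [354. 214. 383. 250.] 796 [367.7 232.9] [31.1 25.8] 87.1
top turner_wide 0.62 [229. 164. 244. 177.] 184 [235.5 170.5] [13. 15.] 90.0
top garnish_box 0.93 [279. 187. 346. 233.] 2193 [311.1 207.5] [39.4 58.3] 76.9
top lid_panel 0.65 [282. 181. 344. 232.] 2059 [311.6 206.3] [37.7 57.3] 77.5
top wood_board 0.77 [117. 193. 220. 269.] 7071 [167.1 229. ] [107.2  73.3] 1.1
top wood_board 0.23 [118. 207. 149. 230.] 538 [133.5 217.5] [23. 27.] 90.0
top label_tape 0.59 [301. 237. 337. 267.] 378 [319.5 252. ] [28. 29.] 90.0
top ramekin 0.84 [119. 206. 148. 230.] 525 [133.5 217.5] [25.5 24. ] 45.0
top pepper_mill 0.69 [228. 164. 246. 176.] 186 [235.  170.5] [13. 16.] 90.0
side turner_narrow 0.83 [296. 308. 346. 344.] 770 [321.5 326. ] [45. 32.] 0.0
side turner_narrow 0.78 [236. 336. 286. 374.] 970 [261.7 352.4] [47.6 36.2] 8.5
side turner_narrow 0.66 [266. 277. 309. 310.] 987 [287.5 294. ] [34. 43.] 90.0
side turner_wide 0.65 [269. 211. 330. 254.] 1546 [298.1 230.4] [57.4 36.8] 47.7
side turner_wide 0.63 [266. 276. 312. 314.] 992 [286.2 292.4] [35.2 42.8] 82.2
side garnish_box 0.63 [262. 208. 332. 275.] 3129 [297.3 240.6] [75.9 51.6] 47.5
side lid_panel 0.78 [268. 208. 327. 256.] 1614 [298. 230.] [59.1 37. ] 48.4
side wood_board 0.77 [206. 151. 284. 209.] 3226 [246.6 176.8] [51.6 77.3] 83.7
side wood_board 0.55 [302. 307. 347. 344.] 707 [322. 326.] [32. 42.] 90.0
side salt_shaker 0.75 [346. 258. 360. 288.] 321 [354.  271.5] [29. 14.] 90.0
side salt_shaker 0.73 [204. 149. 285. 209.] 3233 [246.8 176.9] [51.5 77.3] 83.9
side pepper_mill 0.97 [311. 155. 328. 208.] 629 [317.7 182.5] [16.1 47.1] 2.0
```

View pics/c1.png

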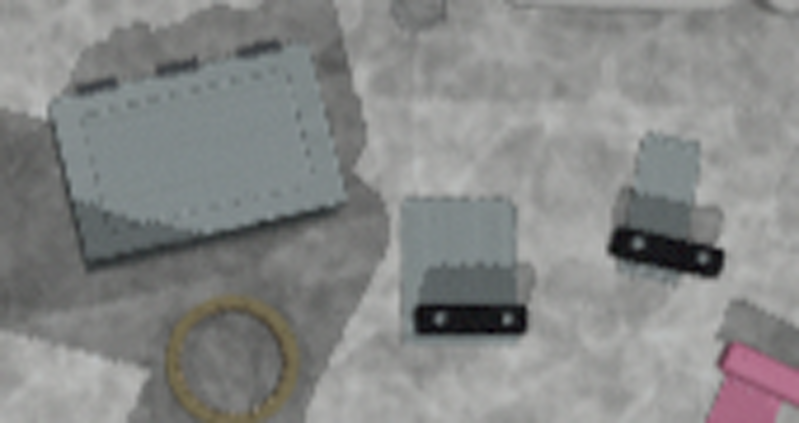

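View pics/c2.png

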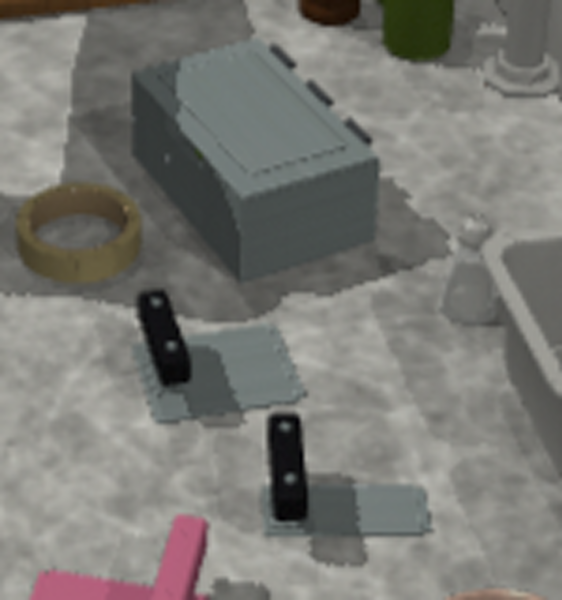

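```bash
python3 - <<'E'
from h import *
f=lambda L,z,s=4.7,o=(270,175),n="top":np.array([px2w(n,np.array(q)/s-0.5+0.5/s+np.array(o),z) for q in L])
np.set_printoptions(precision=4,suppress=True)
def ori(a,b):return np.degrees(np.arctan2(*(b-a)[:2][::-1]))
L=f([(50,102),(308,42),(346,203),(88,268)],.084)
print(L,"lid c",L.mean(0),"yaw",ori(L[3],L[0]),ori(L[2],L[1]),ori(L[1],L[0])-90,ori(L[2],L[3])-90)
B=f([(613,229),(724,248),(718,276),(609,255)],.054);print("bar",B.mean(0),ori(B[1],B[0])-90,ori(B[2],B[3])-90)
T=f([(641,134),(700,139)],.003);print("tip",T,T.mean(0),ori(T[1],T[0])-90,"dir bar->tip",ori(B.mean(0),T.mean(0)))
S=f([(268,485),(268,535),(428,486),(430,530)],.003,3.75,(230,200),"side");print("side blade",S,ori(S[:2].mean(0),S[2:].mean(0)))
S=f([(133,74),(240,194),(378,156),(250,42)],.084,3.75,(230,200),"side");print("side lid",S,S.mean(0),ori(S[1],S[2]),ori(S[1],S[0])-90)
S=f([(285,427),(289,510)],.054,3.75,(230,200),"side");print("side bar",S,S.mean(0),ori(S[1],S[0])-90)
W=f([(402,197),(515,200),(515,335),(400,343)],.003);print("wide",W)
print("bd",[px2w("top",q,.021) for q in [(117,193),(220,193),(220,265),(115,265)]])
print("ram",px2w("top",(133.5,217.5),.05),"tape",px2w("top",(319.5,251.5),.015),"pep",px2w("side",(317.7,205),.0),"salt",px2w("side",(353,285),.0))
print("shelf",[px2w("top",(300,162),z) for z in (0.3,.5,.7)], px2w("side",(372,220),0))
E
```

```text
[[ 0.5888  0.0416  0.084 ]
 [ 0.638  -0.1416  0.084 ]
 [ 0.5223 -0.1698  0.084 ]
 [ 0.4707  0.0113  0.084 ]] lid c [ 0.555  -0.0646  0.084 ] yaw 14.388541776941587 13.721083038052313 15.038342077415223 15.899416766980067
bar [ 0.4981 -0.4041  0.054 ] -8.15533256237525 -9.356090730985528
tip [[ 0.5934 -0.4002  0.003 ]
 [ 0.5909 -0.4444  0.003 ]] [ 0.5921 -0.4223  0.003 ] -3.2191039321770063 dir bar->tip -10.970919616540804
side blade [[ 0.4939 -0.3845  0.003 ]
 [ 0.4829 -0.4285  0.003 ]
 [ 0.5985 -0.4072  0.003 ]
 [ 0.5875 -0.4457  0.003 ]] -10.799388033242336
side lid [[ 0.4772  0.0055  0.084 ]
 [ 0.5241 -0.1694  0.084 ]
 [ 0.6379 -0.1435  0.084 ]
 [ 0.5809  0.0336  0.084 ]] [ 0.555  -0.0685  0.084 ] 12.82287985352243 15.024848421005558
side bar [[ 0.5037 -0.3853  0.054 ]
 [ 0.4875 -0.4582  0.054 ]] [ 0.4956 -0.4218  0.054 ] -12.540958040491404
wide [[ 0.5404 -0.2216  0.003 ]
 [ 0.5406 -0.3057  0.003 ]
 [ 0.44   -0.3054  0.003 ]
 [ 0.4317 -0.2207  0.003 ]]
bd [array([0.5957, 0.6092, 0.021 ]), array([0.6064, 0.2519, 0.021 ]), array([0.3575, 0.2394, 0.021 ]), array([0.3472, 0.5949, 0.021 ])]
ram [0.5075 0.5362 0.05  ] tape [ 0.4136 -0.0981  0.015 ] pep [0.6953 0.1845 0.    ] salt [ 0.6777 -0.2455  0.    ]
shelf [array([ 0.6509, -0.0147,  0.3   ]), array([ 0.5971, -0.0082,  0.5   ]), array([ 0.5433, -0.0018,  0.7   ])] [0.8459 0.0573 0.    ]
```

```bash
cat >> h.py <<'E'
def to_tool(target, yaw=None):
    "shift in tool axes (units of 0.02) to bring the TCP to target, and yaw turn (units of 4 deg, about tool z)"
    o=manip.get_obs();M=R.from_euler('xyz',o['orientation']);d=M.inv().apply(np.array(target)-o['eef_pos'])
    print('tcp',o['eef_pos'].round(4),np.degrees(o['orientation']).round(1),'t',o['time_s'],'shift',(d/.02).round(2))
    if yaw is not None: print('turn', (-((np.degrees(o['orientation'][2])-yaw)*-1+180)%360-180)/-4 if 0 else (((np.degrees(o['orientation'][2])-yaw+180)%360-180)/4).round(2))
E
python3 - <<'E'
from h import *
# shelf front rail: side pixel vs. height, matched to the rail row in the top picture
for uv in [(400,212),(400,232)]:
  for z in (.3,.4,.5,.6,.7):
    X=px2w("side",uv,z);print(uv,z,X.round(3),w2px("top",X).round(0))
E
```

```text
(400, 212) 0.3 [ 0.732 -0.352  0.3  ] [[415. 139.]]
(400, 212) 0.4 [ 0.658 -0.498  0.4  ] [[478. 155.]]
(400, 212) 0.5 [ 0.583 -0.643  0.5  ] [[554. 175.]]
(400, 212) 0.6 [ 0.509 -0.789  0.6  ] [[644. 198.]]
(400, 212) 0.7 [ 0.434 -0.935  0.7  ] [[754. 227.]]
(400, 232) 0.3 [ 0.7  -0.43  0.3 ] [[441. 150.]]
(400, 232) 0.4 [ 0.63  -0.564  0.4  ] [[503. 166.]]
(400, 232) 0.5 [ 0.56  -0.698  0.5  ] [[576. 185.]]
(400, 232) 0.6 [ 0.49  -0.832  0.6  ] [[664. 207.]]
(400, 232) 0.7 [ 0.421 -0.967  0.7  ] [[771. 234.]]
```

Call:
step_arm --series '[0,0,0,0,0,1,1,0,0,0,0,0,1,1,0,0,0,0,0,1,1,0,0,0,0,0,1,1,0,0,0,0,0,1,1,0,0,0,0,0,1,1,0,0,0,0,0,1,1,0,0,0,0,0,1,1,0,0,0,0,0,1,1,0,0,0,0,0,1,1]'

```text
time_s: 1.93
eef_pos: [0.2464, 0.6015, 0.4047]
orientation: [-3.142, -0.0, 2.051]
force: [-0.6, 0.3, -0.6]
opening: 0.0951
grasp_force: 0.0
```

Call:
step_arm --series '[0,0,0,0,0,1,1,0,0,0,0,0,1,1,0,0,0,0,0,1,1,0,0,0,0,0,1,1,0,0,0,0,0,1,1,0,0,0,0,0,1,1,0,0,0,0,0,1,1,0,0,0,0,0,1,1,0,0,0,0,0,1,1,0,0,0,0,0,0.4,1]'

```text
time_s: 2.77
eef_pos: [0.2464, 0.6015, 0.4048]
orientation: [3.142, 0.0, 1.396]
force: [-0.6, -0.2, -0.6]
opening: 0.0951
grasp_force: 0.0
```

Call:
step_arm --series '[-1,0.45,0,0,0,0,1,-1,0.45,0,0,0,0,1,-1,0.45,0,0,0,0,1,-1,0.45,0,0,0,0,1,-1,0.45,0,0,0,0,1,-1,0.45,0,0,0,0,1,-1,0.45,0,0,0,0,1,-1,0.45,0,0,0,0,1,-1,0.45,0,0,0,0,1,-1,0.45,0,0,0,0,1,-1,0.45,0,0,0,0,1,-1,0.45,0,0,0,0,1]'

```text
time_s: 3.77
eef_pos: [0.3117, 0.3455, 0.4049]
orientation: [3.141, -0.0, 1.399]
force: [1.3, 1.0, 0.1]
opening: 0.0952
grasp_force: 0.0
```

Call:
step_arm --series '[-1,0.45,0,0,0,0,1,-1,0.45,0,0,0,0,1,-1,0.45,0,0,0,0,1,-1,0.45,0,0,0,0,1,-1,0.45,0,0,0,0,1,-1,0.45,0,0,0,0,1,-1,0.45,0,0,0,0,1,-1,0.45,0,0,0,0,1,-1,0.45,0,0,0,0,1,-1,0.45,0,0,0,0,1,-1,0.45,0,0,0,0,1,-1,0.45,0,0,0,0,1]'

```text
time_s: 4.77
eef_pos: [0.3769, 0.0905, 0.405]
orientation: [3.141, -0.0, 1.399]
force: [-0.8, 0.4, 0.4]
opening: 0.0951
grasp_force: 0.0
```

Call:
step_arm --series '[-1,0.45,0,0,0,0,1,-1,0.45,0,0,0,0,1,-1,0.45,0,0,0,0,1,-1,0.45,0,0,0,0,1,-1,0.45,0,0,0,0,1,-1,0.45,0,0,0,0,1,-1,0.45,0,0,0,0,1,-1,0.45,0,0,0,0,1,-1,0.45,0,0,0,0,1,-1,0.45,0,0,0,0,1,-1,0.45,0,0,0,0,1,-1,0.45,0,0,0,0,1]'

```text
time_s: 5.77
eef_pos: [0.4422, -0.1646, 0.4049]
orientation: [3.141, 0.0, 1.398]
force: [0.1, 0.3, 0.1]
opening: 0.095
grasp_force: 0.0
```

Call:
step_arm --series '[-1,0.4,0,0,0,0,1,-1,0.4,0,0,0,0,1,-1,0.4,0,0,0,0,1,-1,0.4,0,0,0,0,1,-1,0.4,0,0,0,0,1,-1,0.4,0,0,0,0,1,-1,0.4,0,0,0,0,1,-1,0.4,0,0,0,0,1,-1,0.4,0,0,0,0,1,-1,0.4,0,0,0,0,1,-1,0.4,0,0,0,0,1,-0.4,0.2,0,0,0,0,1]'

```text
time_s: 6.77
eef_pos: [0.4937, -0.4059, 0.4046]
orientation: [3.142, 0.001, 1.397]
force: [-0.1, 0.0, 0.1]
opening: 0.095
grasp_force: 0.0
```

```bash
python3 - <<'E'
from h import *
to_tool((.497,-.406,.213),80)
E
```

```text
tcp [ 0.4937 -0.4059  0.4046] [180.   0.  80.] t 6.7667 shift [0.03 0.16 9.58]
turn 0.01
```

Call:
step_arm --series '[0,0.16,1,0,0,0,1,0,0,1,0,0,0,1,0,0,1,0,0,0,1,0,0,1,0,0,0,1,0,0,1,0,0,0,1,0,0,1,0,0,0,1,0,0,1,0,0,0,1,0,0,1,0,0,0,1,0,0,1,0,0,0,1,0,0,0.6,0,0,0,1,0,0,0,0,0,0,1]'

```text
time_s: 7.68
eef_pos: [0.4959, -0.403, 0.2093]
orientation: [-3.136, -0.004, 1.399]
force: [-1.1, -0.5, 0.1]
opening: 0.0949
grasp_force: 0.0
```

Call:
step_arm --series '[0,0,0,0,0,0,0,0,0,0,0,0,0,0,0,0,0,0,0,0,0,0,0,0,0,0,0,0,0,0,0,0,0,0,0,0,0,0,0,0,0,0,0,0,0,0,0,0,0,0,0,0,0,0,0,0,0,0,0,0,0,0,0]' --grip_force 55

```text
time_s: 8.43
eef_pos: [0.4968, -0.4044, 0.2128]
orientation: [-3.142, 0.0, 1.398]
force: [0.2, 0.1, 0.4]
opening: 0.0403
grasp_force: 0.0
```

Call:
step_arm --series '[0,0,-0.5,0,0,0,0,0,0,-1,0,0,0,0,0,0,-1,0,0,0,0,0,0,-1,0,0,0,0,0,0,-1,0,0,0,0,0,0,-1,0,0,0,0,0,0,-1,0,0,0,0,0,0,-1,0,0,0,0,0,0,-0.5,0,0,0,0,0,0,0,0,0,0,0]'

```text
time_s: 9.27
eef_pos: [0.4973, -0.4048, 0.377]
orientation: [3.136, 0.004, 1.398]
force: [0.1, -0.2, 1.2]
opening: 0.0004
grasp_force: 0.0
```

```bash
python3 - <<'E'
from h import *
a=manip.grab_frame("top");b=manip.grab_frame("side");o=manip.get_obs()
g=o['eef_pos']+R.from_euler('xyz',o['orientation']).apply([0,0,.171])
cs=[]
for n,im in(("top",a),("side",b)):
    u,v=w2px(n,g)[0].astype(int);u=min(max(u,60),499);v=min(max(v,60),359)
    cs.append(cv2.resize(im[v-60:v+60,u-60:u+60],(400,400),interpolation=cv2.INTER_CUBIC));print(n,u-60,v-60)
cv2.imwrite("pics/g1.png",np.hstack(cs))
to_tool((.497,-.406,.3),80)
E
```

```text
top 364 162
side 246 211
tcp [ 0.4967 -0.4043  0.3727] [180.    0.   80.1] t 9.3667 shift [-0.08  0.03  3.64]
turn 0.03
```

View pics/g1.png

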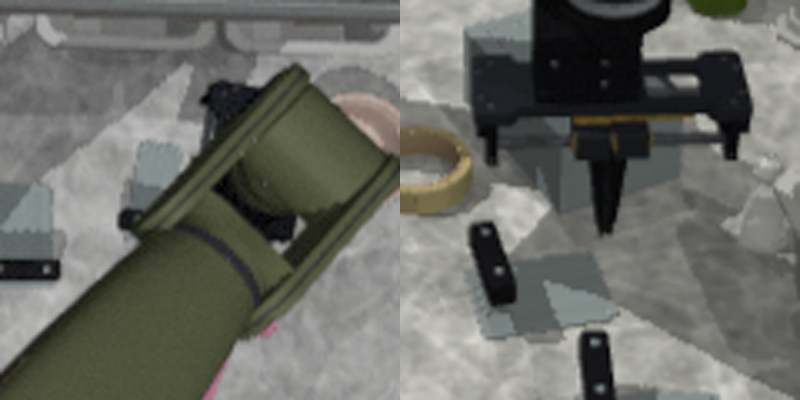

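The crop shows empty fingers at (605,150) and the turner still on the table with its bar at (595,365): I lifted before the slow fingers had closed. I'll open, lower and wait longer this time.

Call:
step_arm --series '[0,0,0,0,0,0,0.7,0,0,0,0,0,0,0.7,0,0,0,0,0,0,0.7,0,0,0,0,0,0,0.7,0,0,0,0,0,0,0.7,0,0,0,0,0,0,0.7,0,0,0,0,0,0,0.7,0,0,0,0,0,0,0.7,0,0,0,0,0,0,0.7,0,0,0,0,0,0,0.7,0,0,0,0,0,0,0.7,0,0,0,0,0,0,0.7]'

```text
time_s: 10.37
eef_pos: [0.4968, -0.4044, 0.3728]
orientation: [3.142, 0.0, 1.398]
force: [-0.9, 0.2, 0.3]
opening: 0.066
grasp_force: 0.0
```

Call:
step_arm --series '[-0.05,0,1,0,0,0,0.7,0,0,1,0,0,0,0.7,0,0,1,0,0,0,0.7,0,0,1,0,0,0,0.7,0,0,1,0,0,0,0.7,0,0,1,0,0,0,0.7,0,0,1,0,0,0,0.7,0,0,0.5,0,0,0,0.7,0,0,0.5,0,0,0,0.7,0,0,0,0,0,0,0.7]'

```text
time_s: 11.2
eef_pos: [0.4961, -0.4049, 0.2106]
orientation: [-3.139, -0.002, 1.398]
force: [-0.4, 0.3, -0.4]
opening: 0.0664
grasp_force: 0.0
```

Call:
step_arm --series '[0,0,0,0,0,0,0,0,0,0,0,0,0,0,0,0,0,0,0,0,0,0,0,0,0,0,0,0,0,0,0,0,0,0,0,0,0,0,0,0,0,0,0,0,0,0,0,0,0,0,0,0,0,0,0,0,0,0,0,0,0,0,0,0,0,0,0,0,0,0]' --grip_force 55

```text
time_s: 12.03
eef_pos: [0.4967, -0.4054, 0.2129]
orientation: [3.141, 0.0, 1.398]
force: [-0.3, 0.2, 0.8]
opening: 0.0217
grasp_force: 55.0
```

Call:
step_arm --series '[0,0,-0.5,0,0,0,0,0,0,-1,0,0,0,0,0,0,-1,0,0,0,0,0,0,-1,0,0,0,0,0,0,-1,0,0,-1,0,0,0,-0.5,0,0,-1,0,0,0,0,0,0,-1,0,0,0,0,0,0,-1,0,0,0,0,0,0,-1,0,0,0,0,0,0,-1,0,0,0,0,0,0,-0.1,0,0,0,0,0,0,0,0]'

```text
time_s: 13.03
eef_pos: [0.4965, -0.4052, 0.3126]
orientation: [-3.141, -0.001, 1.823]
force: [0.2, 0.2, -1.7]
opening: 0.0218
grasp_force: 55.0
```

```bash
python3 - <<'E'
from h import *
to_tool((.376,-.113,.313),104.5)
E
```

```text
tcp [ 0.4965 -0.4052  0.3126] [-180.    -0.   104.4] t 13.0333 shift [ 1.565e+01 -2.190e+00 -1.000e-02]
turn -0.01
```

Call:
step_arm --series '[0.98,-0.2,0,0,0,0,0,0.98,-0.2,0,0,0,0,0,0.98,-0.2,0,0,0,0,0,0.98,-0.2,0,0,0,0,0,0.98,-0.2,0,0,0,0,0,0.98,-0.2,0,0,0,0,0,0.98,-0.2,0,0,0,0,0,0.98,-0.2,0,0,0,0,0,0.98,-0.2,0,0,0,0,0,0.98,-0.2,0,0,0,0,0,0.98,-0.2,0,0,0,0,0,0.98,0,0,0,0,0,0]'

```text
time_s: 14.03
eef_pos: [0.3941, -0.1879, 0.3127]
orientation: [-3.141, -0.0, 1.822]
force: [-0.2, 0.5, -2.5]
opening: 0.0219
grasp_force: 55.0
```

Call:
step_arm --series '[0.98,0,0.4,0,0,0,0,0.98,0,0.4,0,0,0,0,0.98,0,0.4,0,0,0,0,0.95,0,0.2,0,0,0,0,0,0,0,0,0,0,0,0,0,0,0,0,0,0,0,0,0,0,0,0,0]'

```text
time_s: 14.62
eef_pos: [0.3758, -0.1137, 0.2853]
orientation: [3.141, 0.001, 1.824]
force: [0.3, 0.0, -1.9]
opening: 0.0218
grasp_force: 55.0
```

```bash
python3 - <<'E'
from h import *
a=manip.grab_frame("top");b=manip.grab_frame("side");o=manip.get_obs()
cv2.imwrite("pics/p1.png",np.hstack([cv2.resize(a[170:260,260:360],(400,360),interpolation=cv2.INTER_CUBIC),cv2.resize(b[190:280,230:330],(400,360),interpolation=cv2.INTER_CUBIC)]))
to_tool((.376,-.113,.2845),104.5)
M=R.from_euler('xyz',o['orientation'])
for n in("top","side"):
  for dx in(-.0225,0,.0225):
    X=o['eef_pos']+M.apply([dx,.095,.171+.0405]);print(n,X.round(4),((w2px(n,X)[0]-[(260,170),(230,190)][n=="side"])*4).round(0))
E
```

```text
tcp [ 0.3759 -0.1141  0.2855] [1.799e+02 1.000e-01 1.045e+02] t 14.7167 shift [0.05 0.02 0.05]
turn -0.01
top [ 0.4738 -0.1123  0.0741] [262. 249.]
top [ 0.4682 -0.0905  0.0741] [235. 255.]
top [ 0.4626 -0.0687  0.074 ] [209. 261.]
side [ 0.4738 -0.1123  0.0741] [167. 218.]
side [ 0.4682 -0.0905  0.0741] [153. 202.]
side [ 0.4626 -0.0687  0.074 ] [140. 186.]
```

View pics/p1.png

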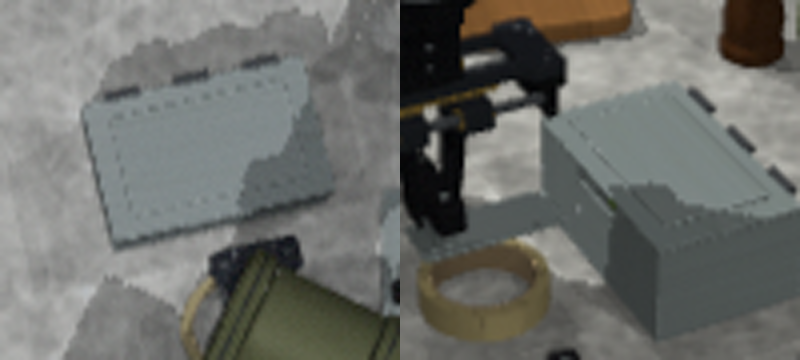

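```bash
python3 - <<'E'
from h import *
a=np.radians(14.5);n=np.array([np.cos(a),np.sin(a)]);l=np.array([-n[1],n[0]])
for c in [(.555,-.067)]:
  for y in(-.095,-.031,.031,.095):
    for z in(0,.066,.08,.084):
      X=np.r_[np.array(c)-.06*n+y*l,z];print(y,z,((w2px("side",X)[0]-(230,190))*4).round(0),((w2px("top",X)[0]-(260,170))*4).round(0))
b=manip.grab_frame("side")
cv2.imwrite("pics/p2.png",cv2.convertScaleAbs(cv2.resize(b[215:265,260:310],(600,600),interpolation=cv2.INTER_CUBIC),alpha=1.6))
E
```

```text
-0.095 0 [249. 345.] [325. 207.]
-0.095 0.066 [251. 271.] [335. 196.]
-0.095 0.08 [251. 255.] [337. 194.]
-0.095 0.084 [251. 250.] [338. 193.]
-0.031 0 [208. 295.] [254. 223.]
-0.031 0.066 [209. 222.] [261. 213.]
-0.031 0.08 [209. 206.] [263. 211.]
-0.031 0.084 [209. 202.] [263. 210.]
0.031 0 [171. 250.] [185. 239.]
0.031 0.066 [171. 178.] [189. 229.]
0.031 0.08 [171. 162.] [190. 227.]
0.031 0.084 [171. 158.] [190. 227.]
0.095 0 [135. 205.] [114. 255.]
0.095 0.066 [134. 135.] [115. 246.]
0.095 0.08 [134. 119.] [115. 244.]
0.095 0.084 [134. 115.] [115. 244.]
```

View pics/p2.png

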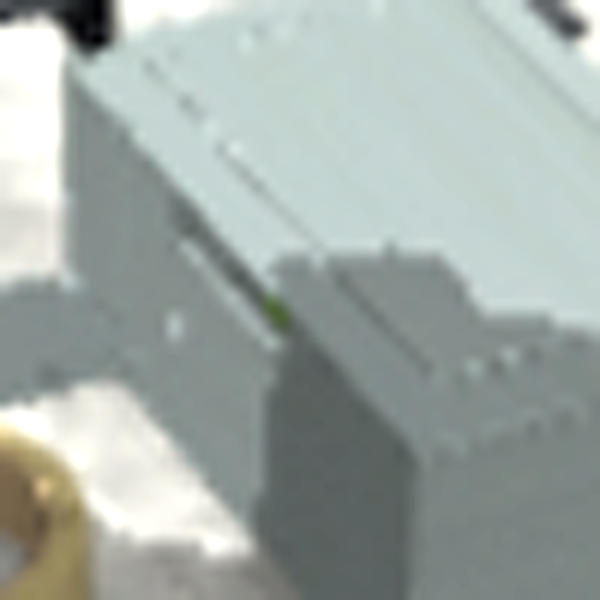

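The notch shows in the side crop from about (178,210) to (285,340), and the blade tip edge runs from (70,280) to (125,350). Both are offset from my prediction by the same small amount, so they are aligned to each other. Inserting slowly.

Call:
step_arm --series '[0,0.4,-0.05,0,0,0,0,0,0.4,0,0,0,0,0,0,0.4,0,0,0,0,0,0,0.4,0,0,0,0,0,0,0.3,0,0,0,0,0,0,0,0,0,0,0,0]'

```text
time_s: 15.27
eef_pos: [0.4136, -0.1036, 0.2859]
orientation: [3.141, -0.0, 1.825]
force: [0.4, 0.0, -2.5]
opening: 0.0212
grasp_force: 55.0
```

Call:
step_arm --series '[0,0.4,0,0,0,0,0,0,0.4,0,0,0,0,0,0,0.4,0,0,0,0,0,0,0.3,0,0,0,0,0,0,0,0,0,0,0,0]'

```text
time_s: 15.68
eef_pos: [0.4425, -0.0962, 0.286]
orientation: [3.141, 0.0, 1.825]
force: [0.4, -0.1, -1.2]
opening: 0.0217
grasp_force: 55.0
```

```bash
cat > arc.py <<'E'
import numpy as np
H=np.array([0.,.082]);r=.083
def tcp(th,ph,r=r):
    tip=H+r*np.array([-np.cos(th),np.sin(th)])+.0035*np.array([-np.sin(th),-np.cos(th)])
    y=np.array([np.cos(ph),np.sin(ph)]);z=np.array([np.sin(ph),-np.cos(ph)])
    return tip-.095*y-.2115*z,y,z
ths=np.linspace(0,1.75,36);phs=np.clip((ths-.45)/(1.4-.45),0,1)*np.radians(32)
P,y,z=tcp(0,0);ph=0
for t,f in zip(ths[1:],phs[1:]):
    Q,_,_=tcp(t,f);d=Q-P;q=np.round([d@y/.02,d@z/.02,-np.degrees(f-ph)/4],2)
    P=P+.02*(q[0]*y+q[1]*z);ph+=np.radians(-4*q[2]);y=np.array([np.cos(ph),np.sin(ph)]);z=np.array([np.sin(ph),-np.cos(ph)])
    print(round(t,2),*q,end=' | ')
E
python3 arc.py
```

```text
0.05 -0.0 -0.21 -0.0 | 0.1 0.0 -0.21 -0.0 | 0.15 0.02 -0.2 -0.0 | 0.2 0.03 -0.21 -0.0 | 0.25 0.04 -0.2 -0.0 | 0.3 0.04 -0.2 -0.0 | 0.35 0.06 -0.2 -0.0 | 0.4 0.07 -0.2 -0.0 | 0.45 0.08 -0.19 -0.0 | 0.5 -0.22 -0.05 -0.42 | 0.55 -0.21 -0.03 -0.42 | 0.6 -0.19 -0.03 -0.42 | 0.65 -0.18 -0.02 -0.42 | 0.7 -0.17 -0.01 -0.43 | 0.75 -0.16 0.01 -0.42 | 0.8 -0.14 0.01 -0.42 | 0.85 -0.14 0.03 -0.42 | 0.9 -0.12 0.05 -0.42 | 0.95 -0.12 0.06 -0.42 | 1.0 -0.12 0.07 -0.42 | 1.05 -0.1 0.09 -0.42 | 1.1 -0.11 0.1 -0.42 | 1.15 -0.1 0.13 -0.42 | 1.2 -0.1 0.14 -0.43 | 1.25 -0.1 0.15 -0.42 | 1.3 -0.11 0.17 -0.42 | 1.35 -0.1 0.19 -0.42 | 1.4 -0.11 0.2 -0.42 | 1.45 0.19 0.08 -0.0 | 1.5 0.19 0.08 -0.0 | 1.55 0.19 0.1 -0.0 | 1.6 0.18 0.1 -0.0 | 1.65 0.17 0.11 -0.0 | 1.7 0.17 0.12 -0.0 | 1.75 0.16 0.13 -0.0 |
```

Call:
step_arm --series '[0,0,-0.15,0,0,0,0,0,0,-0.1,0,0,0,0,0,0,0,0,0,0,0]' --grip_force 60

```text
time_s: 15.93
eef_pos: [0.4412, -0.0964, 0.2911]
orientation: [-3.142, 0.0, 1.824]
force: [0.3, -0.0, -3.6]
opening: 0.0217
grasp_force: 60.0
```

Blade is now touching the lid. Levering up to about 0.45 rad.

Call:
step_arm --series '[0,0,-0.2,0,0,0,0,0,0,-0.2,0,0,0,0,0.0,0.02,-0.2,0,0,0,0,0,0.03,-0.2,0,0,0,0,0,0.04,-0.2,0,0,0,0,0,0.04,-0.2,0,0,0,0,0,0.06,-0.2,0,0,0,0,0,0.07,-0.2,0,0,0,0,0,0.08,-0.2,0,0,0,0,0,0,0,0,0,0,0]'

```text
time_s: 16.77
eef_pos: [0.4485, -0.0947, 0.328]
orientation: [3.14, 0.001, 1.824]
force: [-0.4, 0.2, -1.7]
opening: 0.0216
grasp_force: 60.0
```

```bash
python3 - <<'E'
from h import *
b=manip.grab_frame("side");o=manip.get_obs();print(o['eef_pos'],o['force'],o['moment'])
cv2.imwrite("pics/l1.png",cv2.resize(b[140:290,200:350],(600,600),interpolation=cv2.INTER_CUBIC))
E
```

```text
[ 0.44835017 -0.09468311  0.32750874] [ 0.14761088 -0.28515428 -2.92818242] [-0.16292722  0.19150384 -0.04977167]
```

View pics/l1.png

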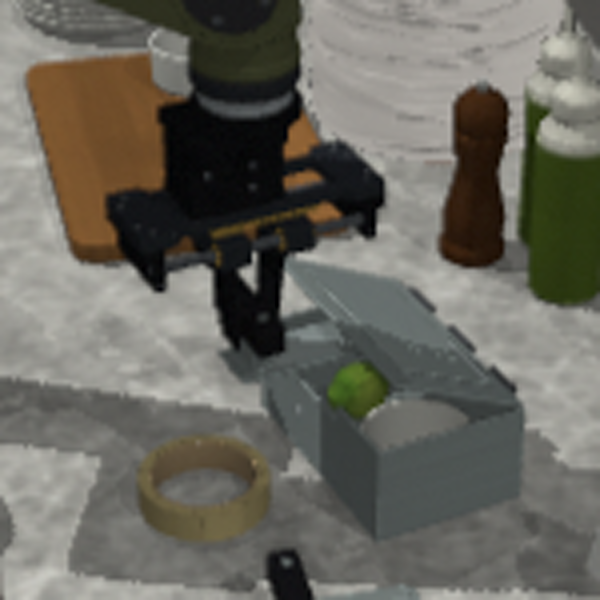

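The lid is open about 0.45 rad, with its edge at (295,262)–(390,370). It rests on the blade tip and the hand is clear of it. Continuing the arc with the pitch.

Call:
step_arm --series '[0,-0.22,-0.05,-0.42,0,0,0,0,-0.21,-0.03,-0.42,0,0,0,0,-0.19,-0.03,-0.42,0,0,0,0,-0.18,-0.02,-0.42,0,0,0,0,-0.17,-0.01,-0.42,0,0,0,0,-0.16,0.01,-0.42,0,0,0,0,-0.14,0.01,-0.42,0,0,0,0,-0.14,0.03,-0.42,0,0,0,0,-0.12,0.05,-0.42,0,0,0,0,-0.12,0.06,-0.42,0,0,0,0,-0.12,0.07,-0.42,0,0,0,0,-0.1,0.09,-0.42,0,0,0]'

```text
time_s: 17.82
eef_pos: [0.4137, -0.1036, 0.3183]
orientation: [2.787, 0.0, 1.824]
force: [-1.3, 0.1, -1.6]
opening: 0.0217
grasp_force: 60.0
```

Call:
step_arm --series '[0,-0.11,0.1,-0.42,0,0,0,0,-0.1,0.13,-0.42,0,0,0,0,-0.1,0.14,-0.42,0,0,0,0,-0.1,0.15,-0.42,0,0,0,0,-0.11,0.17,-0.42,0,0,0,0,-0.1,0.19,-0.42,0,0,0,0,-0.11,0.2,-0.42,0,0,0,0,0.19,0.08,0,0,0,0]'

```text
time_s: 18.48
eef_pos: [0.4134, -0.1034, 0.292]
orientation: [2.585, -0.001, 1.823]
force: [-1.0, -1.0, -2.0]
opening: 0.0215
grasp_force: 60.0
```

Call:
step_arm --series '[0,0.19,0.08,0,0,0,0,0,0.19,0.1,0,0,0,0,0,0.18,0.1,0,0,0,0,0,0.17,0.11,0,0,0,0,0,0.17,0.12,0,0,0,0,0,0.16,0.13,0,0,0,0,0,0,0,0,0,0,0,0,0,0,0,0,0,0,0,0,0,0,0,0,0,0,0,0,0,0,0,0]'

```text
time_s: 19.32
eef_pos: [0.438, -0.0972, 0.2936]
orientation: [2.585, -0.0, 1.824]
force: [-0.4, -0.8, -2.1]
opening: 0.0222
grasp_force: 60.0
```

```bash
python3 - <<'E'
from h import *
b=manip.grab_frame("side");o=manip.get_obs();print(o['eef_pos'],o['orientation'],o['force'])
cv2.imwrite("pics/l2.png",cv2.resize(b[140:290,200:350],(600,600),interpolation=cv2.INTER_CUBIC))
E
```

```text
[ 0.43794633 -0.09722562  0.29363089] [ 2.58453094e+00 -1.52243046e-05  1.82413699e+00] [-0.32993134 -0.01447258 -2.95372401]
```

View pics/l2.png

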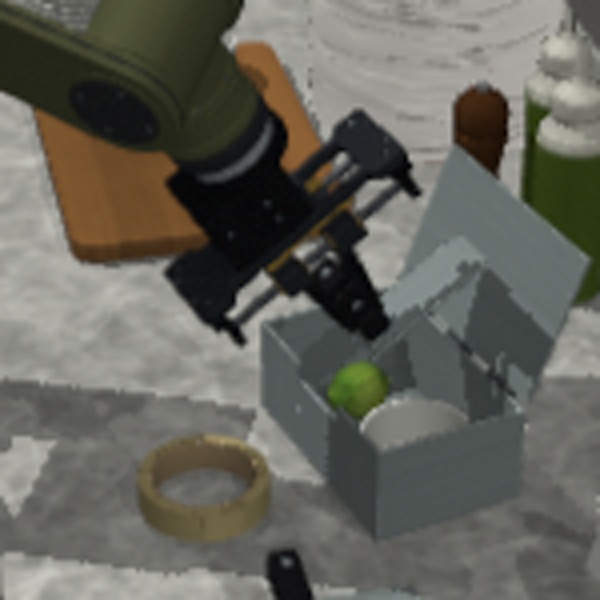

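The lid is past upright and leaning back, with its top edge at (460,150)–(590,260). The blade is still held firmly. Retracting back and up, then levelling.

Call:
step_arm --series '[0,-0.85,-0.53,0,0,0,0,0,-0.85,-0.53,0,0,0,0,0,-0.85,-0.53,0,0,0,0,0,0.53,-0.85,0,0,0,0,0,0.53,-0.85,0,0,0,0,0,0.53,-0.85,0,0,0,0,0,0.53,-0.85,0,0,0,0,0,0.53,-0.85,0,0,0,0]'

```text
time_s: 20.03
eef_pos: [0.3795, -0.1123, 0.3949]
orientation: [2.584, 0.0, 1.824]
force: [0.6, -1.2, -1.1]
opening: 0.0215
grasp_force: 60.0
```

Call:
step_arm --series '[0,0,0,1,0,0,0,0,0,0,1,0,0,0,0,0,0,1,0,0,0,0,0,0,1,0,0,0,0,0,0,1,0,0,0,0,0,0,1,0,0,0,0,0,0,1,0,0,0,0,0,0,0.97,0,0,0,0,0,0,0,0,0,0]'

```text
time_s: 20.78
eef_pos: [0.3802, -0.1122, 0.3939]
orientation: [-3.141, -0.0, 1.825]
force: [0.3, -1.1, -1.1]
opening: 0.0215
grasp_force: 60.0
```

```bash
python3 - <<'E'
from h import *
to_tool((.446,.3225,.26),104.5)
E
```

```text
tcp [ 0.3802 -0.1122  0.3939] [-180.    -0.   104.5] t 20.7833 shift [20.21  8.65  6.69]
turn 0.01
```

Call:
step_arm --series '[0.92,0.36,0,0,0,0,0,0.92,0.36,0,0,0,0,0,0.92,0.36,0,0,0,0,0,0.92,0.36,0,0,0,0,0,0.92,0.36,0,0,0,0,0,0.92,0.36,0,0,0,0,0,0.92,0.36,0,0,0,0,0,0.92,0.36,0,0,0,0,0,0.92,0.36,0,0,0,0,0,0.92,0.36,0,0,0,0,0,0.92,0.36,0,0,0,0,0,0.92,0.36,0,0,0,0,0]'

```text
time_s: 21.78
eef_pos: [0.4081, 0.1241, 0.3941]
orientation: [3.138, -0.002, 1.824]
force: [0.4, 0.0, -3.2]
opening: 0.0214
grasp_force: 60.0
```

Call:
step_arm --series '[0.92,0.42,0.6,0,0,0,0,0.92,0.42,0.6,0,0,0,0,0.92,0.42,0.6,0,0,0,0,0.92,0.42,0.6,0,0,0,0,0.92,0.42,0.6,0,0,0,0,0.92,0.42,0.6,0,0,0,0,0.92,0.42,0.6,0,0,0,0,0.92,0.42,0.6,0,0,0,0,0.92,0.42,0.6,0,0,0,0,0.92,0.42,0.6,0,0,0,0,0,0,0,0,0,0,0,0,0,0,0,0,0,0]'

```text
time_s: 22.78
eef_pos: [0.4433, 0.3227, 0.2731]
orientation: [-3.141, -0.001, 1.825]
force: [-0.8, 0.0, -2.0]
opening: 0.0219
grasp_force: 60.0
```

```bash
python3 - <<'E'
from h import *
b=manip.grab_frame("side")
cv2.imwrite("pics/b1.png",np.hstack([cv2.resize(b[100:220,180:300],(400,400),interpolation=cv2.INTER_CUBIC),cv2.resize(b[140:290,200:350],(400,400),interpolation=cv2.INTER_CUBIC)]))
to_tool((.446,.3225,.235),104.5)
E
```

```text
tcp [0.4434 0.3222 0.2739] [180.   -0.  104.5] t 22.8333 shift [-0.02  0.13  1.94]
turn 0.01
```

View pics/b1.png

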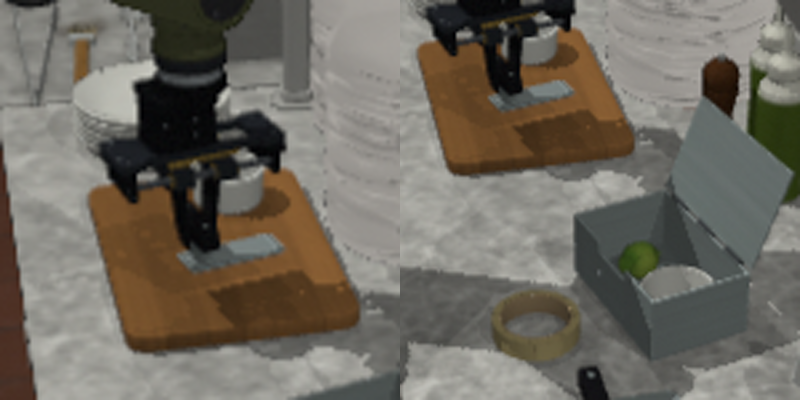

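The lid stands open by itself, top edge at (710,100)–(790,175), and the blade is over the middle of the board at (230,252). Lowering.

Call:
step_arm --series '[0,0,0.5,0,0,0,0,0,0,0.5,0,0,0,0,0,0,0.4,0,0,0,0,0,0,0.3,0,0,0,0,0,0,0.15,0,0,0,0,0,0,0,0,0,0,0,0,0,0,0,0,0,0]'

```text
time_s: 23.42
eef_pos: [0.4435, 0.3223, 0.2368]
orientation: [3.141, 0.0, 1.824]
force: [-0.3, -0.9, -2.3]
opening: 0.0214
grasp_force: 60.0
```

Call:
step_arm --series '[0,0,0.07,0,0,0,0,0,0,0.05,0,0,0,0,0,0,0,0,0,0,0,0,0,0,0,0,0,0]'

```text
time_s: 23.75
eef_pos: [0.4435, 0.3224, 0.2348]
orientation: [3.141, -0.0, 1.824]
force: [-0.3, 0.4, -2.1]
opening: 0.0218
grasp_force: 60.0
```

Call:
step_arm --series '[0,0,0.05,0,0,0,0,0,0,0.05,0,0,0,0,0,0,0,0,0,0,0,0,0,0,0,0,0,0]'

```text
time_s: 24.08
eef_pos: [0.4438, 0.3226, 0.2339]
orientation: [3.141, -0.0, 1.824]
force: [-2.3, -2.6, 6.1]
opening: 0.0217
grasp_force: 60.0
```

Touched down (the force is now upward). Releasing, then rising.

Call:
step_arm --series '[0,0,0,0,0,0,0.55,0,0,0,0,0,0,0.55,0,0,0,0,0,0,0.55,0,0,0,0,0,0,0.55,0,0,0,0,0,0,0.55,0,0,0,0,0,0,0.55,0,0,0,0,0,0,0.55,0,0,0,0,0,0,0.55]'

```text
time_s: 24.75
eef_pos: [0.4435, 0.3224, 0.2325]
orientation: [3.141, 0.0, 1.824]
force: [-0.3, 1.2, -0.7]
opening: 0.0521
grasp_force: 0.0
```

Call:
step_arm --series '[0,0,-0.5,0,0,0,0.55,0,0,-1,0,0,0,0.55,0,0,-1,0,0,0,0.55,0,0,-1,0,0,0,0.55,0,0,-1,0,0,0,0.55,0,0,-1,0,0,0,0.55,0,0,-1,0,0,0,0.55,0,0,-0.5,0,0,0,0.55,0,0,0,0,0,0,0.55,0,0,0,0,0,0,0.55]'

```text
time_s: 25.58
eef_pos: [0.4434, 0.3223, 0.373]
orientation: [3.14, -0.0, 1.824]
force: [0.3, -0.0, -0.8]
opening: 0.0527
grasp_force: 0.0
```

```bash
python3 - <<'E'
from h import *
b=manip.grab_frame("side")
cv2.imwrite("pics/f1.png",np.hstack([cv2.resize(b[100:220,180:300],(400,400),interpolation=cv2.INTER_CUBIC),cv2.resize(b[140:290,200:350],(400,400),interpolation=cv2.INTER_CUBIC)]))
print(manip.get_obs()['force'])
E
```

```text
[ 0.2003205  -0.44053143  0.25745402]
```

View pics/f1.png

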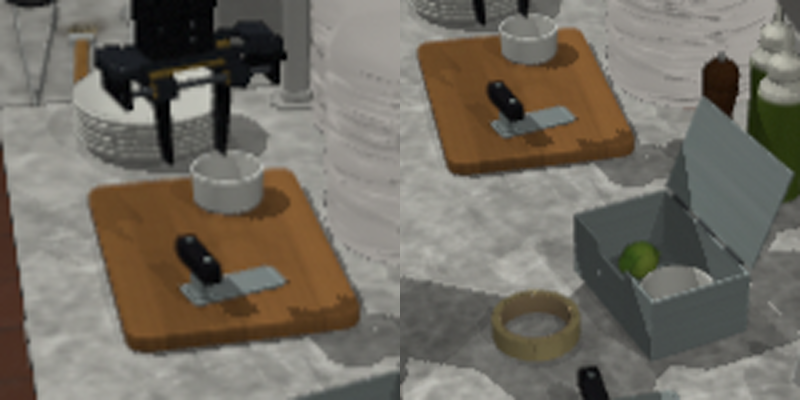

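The turner lies flat on the board at (235,285), the lid is open, and the hand is clear.

```bash
python3 -c "
from cell import manip
print(manip.finish_job())"
```

```text
the job is handed in; nothing more can be done
None
```

I levered the lid open with the narrow turner and it stands open by itself; the turner lies flat on the board, let go, and the job was handed in at about 26 s with no verdict returned.

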